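Set the lazy susan's brake tension to the mark

TASK

Take the tension knob on the lazy susan's brake deck and turn it clockwise until the round tip of the steel leaf spring stands in line with the upright mark tab, then let go and leave it there. Move the leaf only with the knob, never by touching it, and leave the kitchen timer with its similar knob alone.

Things in the scene. Friction and masses are not known exactly. Their poses are not given: they have to be found in the camera images.
- tension_knob_grip (a point): Grey bar-grip knob on a round pedestal on the flat black deck beside the lazy susan. Bar 42 long, 14 thick, 32 tall, on a 44 mm disc. Point: on the vertical turning axis, 7 mm below the bar's top, 23 mm above the disc, 73 mm above the counter. x along the bar, y across, z up; turns with it. Stiff (0.08 N m), stays where left. The mark is 0.7 to 1.4 rad clockwise from the start (seen from above).
- leaf: Steel leaf spring on edge, 120 mm long, 4 thick, 16 to 28 mm above the counter, with a round free tip 14 mm across and 32 mm high. Origin: centre of the tip, 22 mm above the counter. y along the leaf outwards from its pivot (120 mm back), z up. Turning the knob clockwise swings it counter-clockwise, away from the knob: 0.4 rad per rad of knob, 48 mm of tip travel per rad; turning back returns it.
- mark (a point): Where the tip's centre must come: point on the tip's arc, 120 mm from the leaf's pivot, 22 mm above the counter, in front of the mark tab. The tab is an upright steel block 8 mm wide, 22 long, 22 high on the deck just outside the arc (its middle 28 mm beyond the point), a thin line running inwards from it. y points outwards from the pivot to the tab. Its place on the arc varies.
- timer: Bystander to leave alone: kitchen timer, a white round housing 80 mm across and 30 mm high with a grey bar-grip knob of the same shape on top (74 mm high in all, no leaf spring by it), standing by itself on the counter. Origin: centre of its underside.

How it is judged:
At the end, for the whole second after the job is handed in: The centre of the leaf's round tip rests within 12 mm of the mark point, seen from above, and is at rest (horizontal distance between leaf and mark below 0.012 m and linear speed of leaf below 0.01 m/s); the robot touches nothing.
It fails at once if the robot touches the leaf spring (over 1 N) (contact force between any of the fingers, the arm and leaf above 1 N).
It fails at once if the robot touches the kitchen timer (over 1 N) (contact force between any of the fingers, the arm and timer above 1 N).
It also fails if it takes over 29 s, if anything falls off the work surface, if the arm or the gripper's body presses on something with over 40 N, if the wrist force passes 120 N, or if a joint passes its speed limit or range.

ROBOT

A 6-joint arm with a two-finger parallel gripper is mounted at the origin on the work surface. World frame = base frame: x ahead of the robot, y to its left, z up, the work surface at z = 0. Lengths are in m, angles in rad, forces in N, time in s.
With the tool pointing down it reaches from about 0.425 to 1.125 m from the base axis. Payload 14.9 kg.
Tool frame: the origin (TCP) lies at the very end of the fingers, on their centre line; the grasp point (between the pads) lies 19 mm behind it; z points along the fingers, y is the direction in which the jaws open and shut (so a half turn about z gives the same grasp; the last joint's range is limited). The gripper opens to 91 mm and grips with 3 to 60 N. Pads are 32 mm wide; open, the fingers measure 118 mm over their backs; the gripper's body (76 mm by 178 mm) begins 60 mm behind the grasp point.
Start: joints at [1.316, 0.379, 1.734, -0, 1.028, -0.033], TCP at [0.154, 0.683, 0.214] pointing down, gripper open.
Joint ranges: [-2.77, 2.77], [-0.74, 2.19], [0, 2.66], [-1.06, 4.2], [0.31, 2.87], [-3.08, 3.08]. Speed limits (rad/s): [1.89, 1.89, 2.39, 3.14, 3.14, 3.14].

INTERFACE

Orientations are given as a unit quaternion [w, x, y, z].
In Python, from cell import robot gives the robot as it stands. The module is installed in compiled form; this text tells all that it offers.
- The arm moves only by the tool send_rows, never from a script. Its argument "plan" is a list of rows, each an object of numbers: "tx", "ty", "tz": the shift along the tool's x, y, z in m; "ax", "ay", "az": the turn, a rotation vector about the tool's x, y, z in degrees. A call has 1 to 12 rows; each row is the pose to reach, as a shift and turn from the pose commanded when the call began, along the tool's axes at that moment; what a row does not reach only later rows make up. A row lasts 1/8 s, in which the tool goes at most 62.5 mm and 10.7 degrees, less where a joint would pass 70% of its speed; a pose out of reach is approached as far as the arm can. A call with a gripper value outside its range is refused whole. "fingers" is the finger opening in m, from 0 to 0.0912, set as the call begins (left out, the last holds). The fingers move at their own pace and stop on an object; "grip_force" is the grip in N (left out, the last holds). Time passes only in rows, so rows that repeat a pose let the fingers close. It gives the time, the measured TCP pose, the force and the opening at its end, in the units of the state.
- robot.observe(): the state, without advancing time (a new reading comes with each control period).
- robot.read_camera(name): name is "scene" or "side" or "wrist"; returns a dict with "frame" (420x560x3 uint8, blue, green, red), "fx", "fy", "cx", "cy" (pixels), "cam_to_world" (4x4, takes a point from camera to world coordinates). Camera axes: x right, y down, z forward; pixel columns grow to the right and rows downward; lengths in m; the calibration is good to about 2 mm. A picture is of the moment at which its call begins. There is no depth.
- robot.finish_job(): hands the job in, once; it reports no verdict.
Trained networks look in the newest picture that a camera, given by its name, has taken for a name from the list of things; names that differ only in an ending like _2 or _b are one class to them, and where a whole thing is asked for, a point or a joint stands for the part that bears it (a point fixed in the world has none). Each returns a list of dicts, best first, with "p" (0 to 1); they miss things now and then, are a little off and sometimes report something else, mostly with a low value. They report only what shows in the picture. A call takes as long as a camera call.
- robot.search_frame(camera, query): "location" ([x, y, z] in m, in world coordinates, good to about 4 mm: the middle of the surface that is visible of it).
- robot.cut_out(camera, query): "region" (420x560 bool, what is visible of it).
The state is a dict: "t": time; "joints": joint angles; "joint_vel": joint speeds; "effort": joint torques, N m; "tool_pos": TCP position; "orientation": TCP orientation; "wrist_force": force on the tool from outside, world axes, zero at the start; "ft_torque": the same for the moment, N m; "width": finger opening in m.
Only numpy, scipy, OpenCV 4.12 (cv2) and the standard library are available. Lean on these libraries where they do the work, as an engineer would, in place of code of your own. Each camera call takes 0.05 s, during which the arm holds its last target.

## Working session

There is one attempt and no reset: what is moved stays moved. The work goes in short steps, Python scripts to look and compute and a tool call to move; the robot and the scene stay as the last step left them, time stands still between calls to the robot, and variables do not carry over. Pictures are saved under pics/ and viewed, and the job is handed in when it is done.

Besides the shell and the picture viewer there is one more tool, called after ">>>" as name([rows], argument=value, ...), one row to a line, values as JSON. send_rows: Moves the arm, as the interface text tells. Its arguments: {"type":"object","properties":{"plan":{"type":"array","items":{"type":"object","properties":{"tx":{"type":"number"},"ty":{"type":"number"},"tz":{"type":"number"},"ax":{"type":"number"},"ay":{"type":"number"},"az":{"type":"number"}}}},"fingers":{"type":"number"},"grip_force":{"type":"number"}},"required":["plan"]}

```bash
mkdir -p pics; python3 - <<'E'
from cell import robot
import cv2
s=robot.observe();print(s['t'],s['tool_pos'],s['orientation'],s['width'])
for c in ["scene","side","wrist"]:
    r=robot.read_camera(c);cv2.imwrite(f"pics/a_{c}.png",r['frame'])
    print(c,r['fx'],r['cx'],r['cy'],r['cam_to_world'].round(3).tolist())
    for q in ["tension_knob_grip","leaf","mark","timer"]:
        try: print(q,[(round(d['p'],2),[round(float(v),3) for v in d['location']]) for d in robot.search_frame(c,q)])
        except Exception as e: print(q,e)
print(robot.observe()['t'])
E
```

```text
0.0 [0.15387435 0.68248775 0.21329332] [-7.41654466e-05  1.10628436e-01  9.93861695e-01 -5.25063468e-04] 0.09120895225976136
scene 433.33548159535525 280.5175350373301 205.6391334625689 [[0.827, 0.421, -0.372, 0.768], [0.562, -0.627, 0.539, -0.206], [-0.007, -0.655, -0.755, 0.555], [0.0, 0.0, 0.0, 1.0]]
tension_knob_grip []
leaf [(0.89, [0.432, -0.001, 0.027])]
mark [(0.56, [0.35, 0.026, 0.022])]
timer [(0.63, [0.497, 0.31, 0.034])]
side 502.69457338109606 276.5889102476432 211.6588324207952 [[0.759, -0.327, 0.563, 0.059], [-0.651, -0.366, 0.665, -0.424], [-0.012, -0.871, -0.491, 0.469], [0.0, 0.0, 0.0, 1.0]]
tension_knob_grip [(0.92, [0.493, -0.015, 0.052])]
leaf [(0.95, [0.431, -0.005, 0.025])]
mark [(0.81, [0.342, 0.028, 0.028]), (0.43, [0.492, -0.015, 0.054])]
timer [(0.59, [0.473, 0.303, 0.03])]
wrist 309.5420300202212 283.80532599672347 207.68149636531936 [[0.221, 0.934, 0.281, 0.073], [0.975, -0.211, -0.065, 0.701], [-0.001, 0.288, -0.958, 0.384], [0.0, 0.0, 0.0, 1.0]]
tension_knob_grip []
leaf []
mark []
timer []
0.75
```

View pics/a_scene.png

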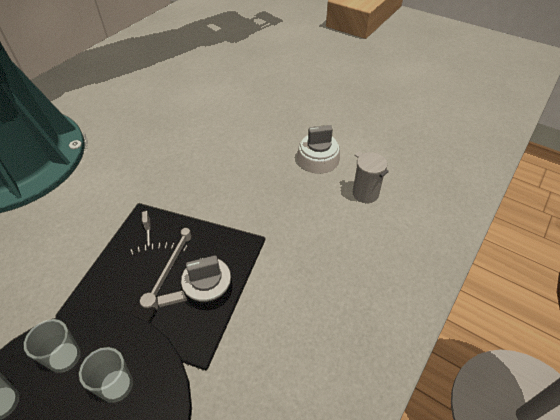

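View pics/a_side.png

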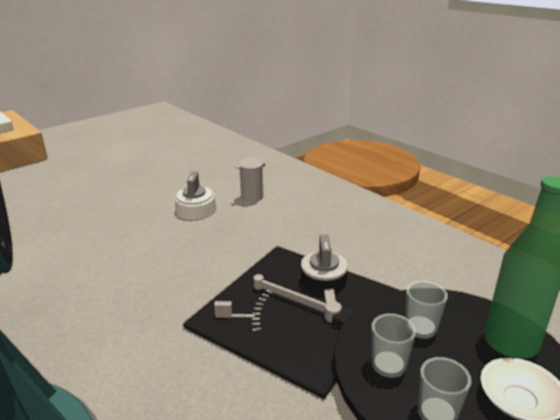

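```bash
cat > h.py <<'E'
import numpy as np
from cell import robot
def ray(r,u,v):
    T=r['cam_to_world'];d=T[:3,:3]@np.array([(u-r['cx'])/r['fx'],(v-r['cy'])/r['fy'],1]);return T[:3,3],d/np.linalg.norm(d)
def plane(r,u,v,z):
    o,d=ray(r,u,v);return o+d*(z-o[2])/d[2]
def proj(r,p):
    T=r['cam_to_world'];c=T[:3,:3].T@(np.array(p)-T[:3,3]);return [r['cx']+r['fx']*c[0]/c[2],r['cy']+r['fy']*c[1]/c[2]]
def tri(*ps):
    A=0;b=0
    for r,u,v in ps:
        o,d=ray(r,u,v);M=np.eye(3)-np.outer(d,d);A=A+M;b=b+M@o
    p=np.linalg.solve(A,b)
    return p,[np.linalg.norm(np.cross(p-ray(*q)[0],ray(*q)[1])) for q in ps]
E
python3 - <<'E'
import cv2
a=cv2.imread('pics/a_scene.png')[195:325,110:250];cv2.imwrite('pics/b_scene.png',cv2.resize(a,None,fx=5,fy=4.6,interpolation=2) if 0 else cv2.resize(a,(560,520),interpolation=2))
a=cv2.imread('pics/a_side.png')[225:345,200:360];cv2.imwrite('pics/b_side.png',cv2.resize(a,(800,600),interpolation=2))
E
```

```text
(no output)
```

View pics/b_scene.png

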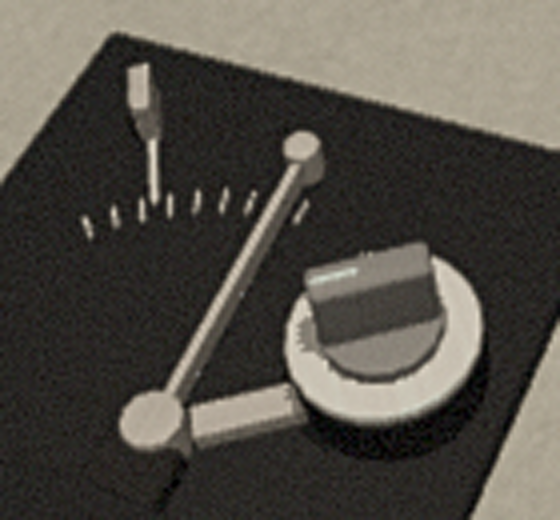

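View pics/b_side.png

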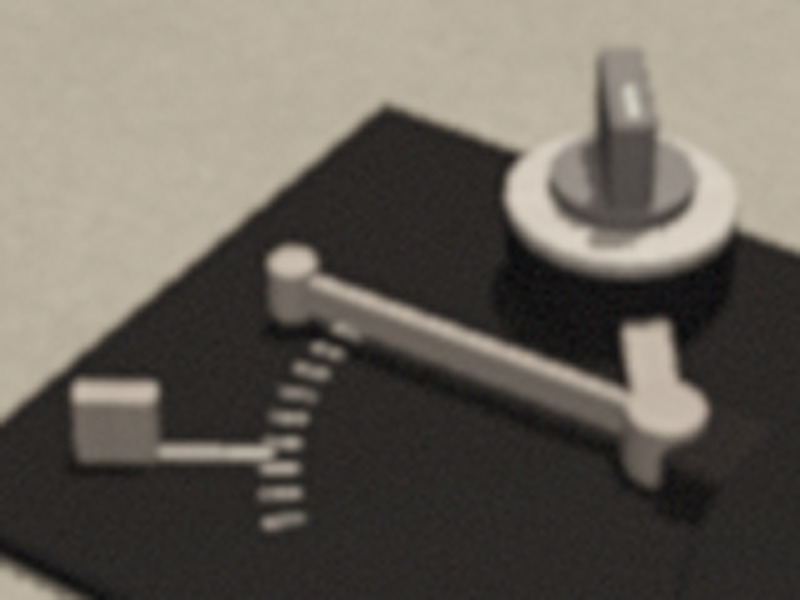

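```bash
python3 - <<'E'
from h import *
S=robot.read_camera("scene");D=robot.read_camera("side")
s=lambda u,v:(S,110+(u+.5)/4-.5,195+(v+.5)/4-.5)
d=lambda u,v:(D,200+(u+.5)/5-.5,225+(v+.5)/5-.5)
P={}
for n,a,b in [("E1",(309,284),(634,125)),("E2",(429,254),(621,50)),("tip",(301,147),(292,257)),("piv",(152,418),(667,408)),("tabtop",(140,85),(116,385)),("line_in",(155,203),(275,455)),("line_out",(149,140),(158,450))]:
    p,e=tri(s(*a),d(*b));P[n]=p;print(n,p.round(4),np.array(e).round(4))
c=(P['E1']+P['E2'])/2;v=P['E2']-P['E1'];print("bar",c,np.linalg.norm(v[:2]),np.arctan2(v[1],v[0]))
pv=P['piv'][:2]
for n in ['tip','tabtop','line_in','line_out']:
    w=P[n][:2]-pv;print(n,np.hypot(*w),np.arctan2(w[1],w[0]))
for q in ["mark","leaf"]:
  for c in ("scene","side"):
    for o in robot.cut_out(c,q)[:1]:
        ys,xs=np.nonzero(o['region']);print(q,c,o['p'],xs.min(),xs.max(),ys.min(),ys.max())
E
```

```text
E1 [ 0.4897 -0.0196  0.0776] [0.0011 0.0011]
E2 [0.515  0.0108 0.0778] [0.0014 0.0014]
tip [0.4175 0.0441 0.0311] [0. 0.]
piv [ 0.4531 -0.0703  0.0282] [0.0011 0.0011]
tabtop [0.3452 0.0306 0.0321] [0.0006 0.0006]
line_in [0.3754 0.0014 0.0096] [0.001 0.001]
line_out [0.3517 0.0221 0.011 ] [0.0004 0.0004]
bar [ 0.50233834 -0.00441444  0.07770318] 0.03958629411554028 0.8778825790746944
tip 0.11988558979796261 1.872534147636383
tabtop 0.14773999071896216 2.3894924199188528
line_in 0.10576205168195357 2.3954236041240877
line_out 0.13722472307975694 2.4020434024112407
mark scene 0.61 142 150 211 233
mark side 0.51 215 232 302 316
leaf side 0.66 254 325 275 311
```

```bash
python3 - <<'E'
from h import *
D=robot.read_camera("side");print(robot.observe()['t'])
for n,u,v,z in [("bottle base",515,350,.02),("bottle base front",515,357,.02),("glassA base",420,335,.02),("glassB",390,368,.02)]:
    print(n,plane(D,u,v,z).round(3))
b=plane(D,515,350,.02)
for z in (.1,.15,.2,.25,.3): print(z,proj(D,[b[0],b[1],z]))
g=plane(D,420,335,.02)
for z in (.06,.08,.1): print(z,proj(D,[g[0],g[1],z]))
E
```

```text
1.1
bottle base [ 0.567 -0.268  0.02 ]
bottle base front [ 0.556 -0.273  0.02 ]
glassA base [ 0.502 -0.176  0.02 ]
glassB [ 0.43  -0.186  0.02 ]
0.1 [np.float64(530.5805753885712), np.float64(298.1925356628308)]
0.15 [np.float64(541.4552294190987), np.float64(262.0328793719042)]
0.2 [np.float64(553.3523323520236), np.float64(222.47344587593383)]
0.25 [np.float64(566.4231953556243), np.float64(179.0111056204006)]
0.3 [np.float64(580.8505353466217), np.float64(131.0383008026739)]
0.06 [np.float64(424.20144109441287), np.float64(310.4671828995402)]
0.08 [np.float64(426.4043808156423), np.float64(297.60390193241415)]
0.1 [np.float64(428.679960784714), np.float64(284.3164641404277)]
```

>>> send_rows([
  {"tx": -0.491, "ty": -0.593, "tz": 0.05, "az": 117},
  {"tx": -0.491, "ty": -0.593, "tz": 0.05, "az": 117},
  {"tx": -0.491, "ty": -0.593, "tz": 0.05, "az": 117},
  {"tx": -0.491, "ty": -0.593, "tz": 0.05, "az": 117},
  {"tx": -0.491, "ty": -0.593, "tz": 0.05, "az": 117},
  {"tx": -0.491, "ty": -0.593, "tz": 0.05, "az": 117},
], fingers=0.07, grip_force=40)

```text
invalid input at $.plan[0]: expected keys tx, ty, tz, ax, ay, az
```

>>> send_rows([
  {"tx": -0.491, "ty": -0.593, "tz": 0.05, "ax": 0, "ay": 0, "az": 117},
  {"tx": -0.491, "ty": -0.593, "tz": 0.05, "ax": 0, "ay": 0, "az": 117},
  {"tx": -0.491, "ty": -0.593, "tz": 0.05, "ax": 0, "ay": 0, "az": 117},
  {"tx": -0.491, "ty": -0.593, "tz": 0.05, "ax": 0, "ay": 0, "az": 117},
  {"tx": -0.491, "ty": -0.593, "tz": 0.05, "ax": 0, "ay": 0, "az": 117},
  {"tx": -0.491, "ty": -0.593, "tz": 0.05, "ax": 0, "ay": 0, "az": 117},
], fingers=0.07, grip_force=40)

```text
t: 1.85
tool_pos: [0.324, 0.3475, 0.1898]
orientation: [0.0, 0.626, 0.78, 0.0]
wrist_force: [1.1, 0.8, 0.3]
width: 0.0703
```

```bash
cat >> h.py <<'E'
from scipy.spatial.transform import Rotation as R
def go(p,heading):
    s=robot.observe();q=s['orientation'];Rm=R.from_quat([q[1],q[2],q[3],q[0]]).as_matrix()
    d=Rm.T@(np.array(p)-s['tool_pos'])
    # target: z down, y at heading
    y=np.array([np.cos(heading),np.sin(heading),0]);z=np.array([0,0,-1.]);x=np.cross(y,z)
    r=R.from_matrix(Rm.T@np.stack([x,y,z],1)).as_rotvec(degrees=True)
    print('t',s['t'],'pos',s['tool_pos'].round(4),'shift',d.round(4),'turn',r.round(2),'joints',np.round(s['joints'],2),'F',np.round(s['wrist_force'],1),'M',np.round(s['ft_torque'],2),'w',s['width'])
E
python3 - <<'E'
from h import *
go([0.5023,-0.0044,0.155],np.radians(-39.7))
E
```

```text
t 1.85 pos [0.324  0.3475 0.1898] shift [-0.3822  0.0978  0.0347] turn [ 3.00e-02 -4.00e-02  5.22e+01] joints [ 0.77  0.05  2.19 -0.    0.9   0.55] F [1.1 0.8 0.3] M [-0.06 -0.    0.01] w 0.0703340341561634
```

>>> send_rows([
  {"tx": -0.382, "ty": 0.098, "tz": 0.035, "ax": 0, "ay": 0, "az": 52},
  {"tx": -0.382, "ty": 0.098, "tz": 0.035, "ax": 0, "ay": 0, "az": 52},
  {"tx": -0.382, "ty": 0.098, "tz": 0.035, "ax": 0, "ay": 0, "az": 52},
  {"tx": -0.382, "ty": 0.098, "tz": 0.035, "ax": 0, "ay": 0, "az": 52},
  {"tx": -0.382, "ty": 0.098, "tz": 0.035, "ax": 0, "ay": 0, "az": 52},
  {"tx": -0.382, "ty": 0.098, "tz": 0.035, "ax": 0, "ay": 0, "az": 52},
  {"tx": -0.382, "ty": 0.098, "tz": 0.035, "ax": 0, "ay": 0, "az": 52},
  {"tx": -0.382, "ty": 0.098, "tz": 0.035, "ax": 0, "ay": 0, "az": 52},
])

```text
t: 2.85
tool_pos: [0.5039, -0.0021, 0.1545]
orientation: [-0.0, 0.904, 0.428, -0.0]
wrist_force: [-0.4, 0.7, 0.4]
width: 0.0701
```

```bash
python3 - <<'E'
from h import *
import cv2
W=robot.read_camera("wrist");cv2.imwrite("pics/c_wrist.png",W['frame'])
for q in ["tension_knob_grip","leaf","mark"]: print(q,[(round(d['p'],2),np.round(d['location'],3)) for d in robot.search_frame("wrist",q)])
go([0.5023,-0.0044,0.155],np.radians(-39.7))
print(proj(W,[.5023,-.0044,.0777]),proj(W,[.4897,-.0196,.0777]),proj(W,[.515,.0108,.0777]))
E
```

```text
tension_knob_grip [(0.96, array([ 0.502, -0.001,  0.052]))]
leaf [(0.97, array([ 0.431, -0.009,  0.028]))]
mark [(0.54, array([0.355, 0.03 , 0.012]))]
t 3.05 pos [ 5.033e-01 -3.000e-04  1.547e-01] shift [-0.0038  0.0019 -0.0003] turn [-0.01 -0.    0.62] joints [-0.05  0.16  2.16  0.    0.83  0.64] F [-0.5 -0.1  0.1] M [-0.05  0.08  0.01] w 0.069955626479168
[np.float64(284.45717341649026), np.float64(218.58403623399067)] [np.float64(284.3139367994312), np.float64(240.2628306443004)] [np.float64(284.70071418229855), np.float64(195.85415619150373)]
```

View pics/c_wrist.png

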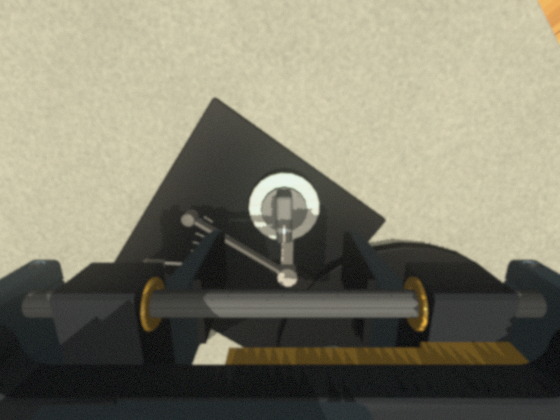

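```bash
python3 - <<'E'
import cv2
a=cv2.imread('pics/c_wrist.png')[165:295,180:330];cv2.imwrite('pics/d.png',cv2.resize(a,(600,520),interpolation=2))
E
```

```text
(no output)
```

View pics/d.png

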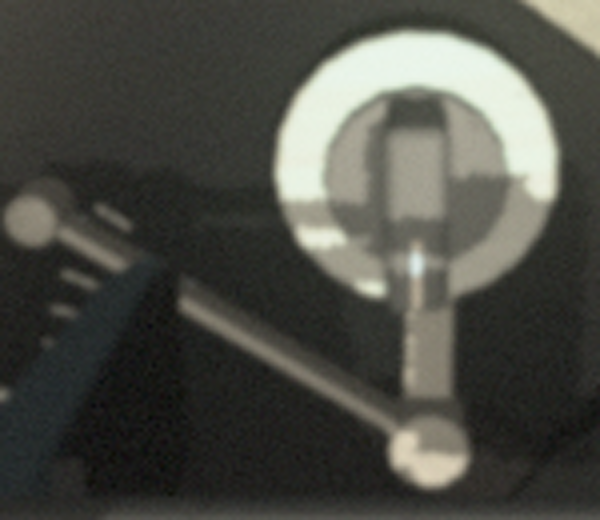

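>>> send_rows([
  {"tx": -0.002, "ty": 0.001, "tz": 0.03, "ax": 0, "ay": 0, "az": 0.5},
  {"tx": -0.002, "ty": 0.001, "tz": 0.05, "ax": 0, "ay": 0, "az": 0.5},
  {"tx": -0.002, "ty": 0.001, "tz": 0.06, "ax": 0, "ay": 0, "az": 0.5},
  {"tx": -0.002, "ty": 0.001, "tz": 0.06, "ax": 0, "ay": 0, "az": 0.5},
  {"tx": -0.002, "ty": 0.001, "tz": 0.06, "ax": 0, "ay": 0, "az": 0.5},
])

```text
t: 3.68
tool_pos: [0.5037, -0.0034, 0.0954]
orientation: [0.0, 0.905, 0.425, 0.0]
wrist_force: [-0.2, -0.2, -0.2]
width: 0.0696
```

```bash
python3 - <<'E'
from h import *
go([0.5023,-0.0044,0.0555],np.radians(-39.7))
E
```

```text
t 3.675 pos [ 0.5037 -0.0034  0.0954] shift [-0.0017 -0.0005  0.0399] turn [ 0.04 -0.03  0.06] joints [-0.05  0.26  2.17  0.    0.71  0.64] F [-0.2 -0.2 -0.2] M [-0.12  0.09 -0.01] w 0.06964801282879514
```

>>> send_rows([
  {"tx": -0.001, "ty": 0, "tz": 0.03, "ax": 0, "ay": 0, "az": 0},
  {"tx": -0.0015, "ty": -0.0005, "tz": 0.04, "ax": 0, "ay": 0, "az": 0},
  {"tx": -0.0015, "ty": -0.0005, "tz": 0.04, "ax": 0, "ay": 0, "az": 0},
  {"tx": -0.0015, "ty": -0.0005, "tz": 0.04, "ax": 0, "ay": 0, "az": 0},
])

```text
t: 4.18
tool_pos: [0.5025, -0.0045, 0.0554]
orientation: [0.0, 0.905, 0.425, 0.0]
wrist_force: [-0.1, -0.3, 0.4]
width: 0.0701
```

>>> send_rows([
  {"tx": 0, "ty": 0, "tz": 0, "ax": 0, "ay": 0, "az": 0},
  {"tx": 0, "ty": 0, "tz": 0, "ax": 0, "ay": 0, "az": 0},
  {"tx": 0, "ty": 0, "tz": 0, "ax": 0, "ay": 0, "az": 0},
  {"tx": 0, "ty": 0, "tz": 0, "ax": 0, "ay": 0, "az": 0},
  {"tx": 0, "ty": 0, "tz": 0, "ax": 0, "ay": 0, "az": 0},
  {"tx": 0, "ty": 0, "tz": 0, "ax": 0, "ay": 0, "az": 0},
], fingers=0, grip_force=30)

```text
t: 4.92
tool_pos: [0.5019, -0.0045, 0.0546]
orientation: [-0.0, 0.905, 0.425, -0.0]
wrist_force: [-1.5, 2.6, 4.5]
width: 0.014
```

```bash
python3 - <<'E'
from h import *
go([0.5023,-0.0044,0.0555],np.radians(-39.7))
E
```

```text
t 4.925 pos [ 0.5019 -0.0045  0.0546] shift [ 0.0003  0.0003 -0.0009] turn [-0.02  0.01  0.03] joints [-0.06  0.34  2.18  0.    0.62  0.64] F [-1.5  2.6  4.5] M [0.45 0.25 0.01] w 0.014012155302448667
```

>>> send_rows([
  {"tx": 0, "ty": 0, "tz": 0, "ax": 0, "ay": 0, "az": 5},
  {"tx": 0, "ty": 0, "tz": 0, "ax": 0, "ay": 0, "az": 10},
  {"tx": 0, "ty": 0, "tz": 0, "ax": 0, "ay": 0, "az": 15},
  {"tx": 0, "ty": 0, "tz": 0, "ax": 0, "ay": 0, "az": 20},
  {"tx": 0, "ty": 0, "tz": 0, "ax": 0, "ay": 0, "az": 25},
  {"tx": 0, "ty": 0, "tz": 0, "ax": 0, "ay": 0, "az": 30},
  {"tx": 0, "ty": 0, "tz": 0, "ax": 0, "ay": 0, "az": 35},
  {"tx": 0, "ty": 0, "tz": 0, "ax": 0, "ay": 0, "az": 40},
  {"tx": 0, "ty": 0, "tz": 0, "ax": 0, "ay": 0, "az": 40},
])

```text
t: 6.05
tool_pos: [0.502, -0.0046, 0.0547]
orientation: [0.0, 0.996, 0.09, -0.0]
wrist_force: [-0.0, -2.5, -0.2]
width: 0.0137
```

```bash
cat > look.py <<'E'
from h import *
import cv2,sys
n=sys.argv[1]
S=robot.read_camera("scene");D=robot.read_camera("side")
a=cv2.resize(S['frame'][195:325,110:250],(420,390),interpolation=2)
b=cv2.resize(D['frame'][235:345,200:345],(435,330),interpolation=2)
m=proj(S,[.4531+.12*np.cos(2.394),-.0703+.12*np.sin(2.394),.034]);k=proj(D,[.4531+.12*np.cos(2.394),-.0703+.12*np.sin(2.394),.034])
print('markpred scene',m,'side',k)
cv2.imwrite(f'pics/{n}_s.png',a);cv2.imwrite(f'pics/{n}_d.png',cv2.resize(D['frame'][225:345,200:360],(800,600),interpolation=2))
print([(c,q,round(o['p'],2),np.round(o['location'],3)) for c in('scene','side') for q in('leaf','mark') for o in robot.search_frame(c,q)[:1]])
go([0.5023,-0.0044,0.0555],np.radians(-39.7))
E
python3 look.py e
```

```text
markpred scene [np.float64(144.27431959705476), np.float64(229.20649000217168)] side [np.float64(242.85172612138348), np.float64(300.8299580905987)]
[('scene', 'leaf', 0.58, array([ 0.408, -0.002,  0.03 ])), ('scene', 'mark', 0.63, array([0.35 , 0.029, 0.027])), ('side', 'leaf', 0.6, array([ 0.414, -0.015,  0.024])), ('side', 'mark', 0.65, array([0.342, 0.027, 0.026]))]
t 6.35 pos [ 0.502  -0.0046  0.0546] shift [ 0.0004 -0.0001 -0.0009] turn [ 1.00e-02  1.00e-02 -3.99e+01] joints [-0.06  0.34  2.18 -0.    0.62  1.33] F [-0.8 -4.1  0.4] M [-0.82  0.22  0.1 ] w 0.01359867188852178
```

View pics/e_d.png

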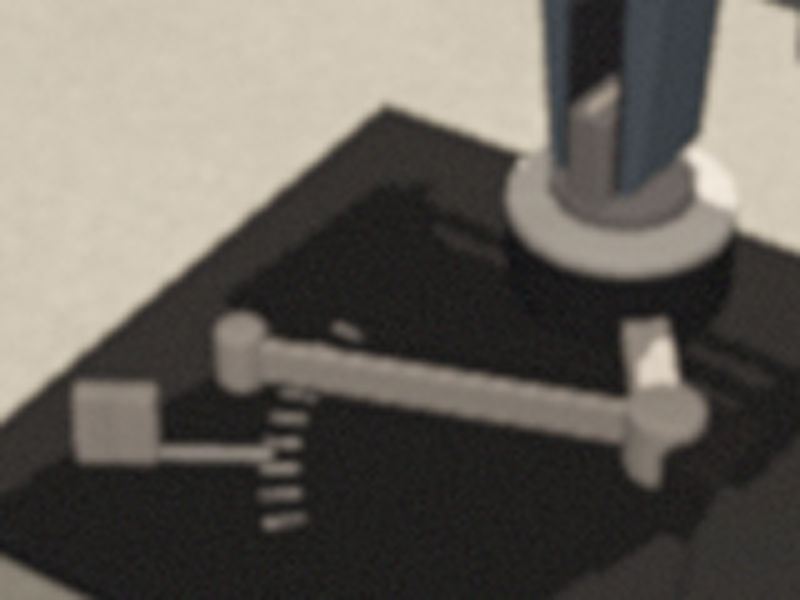

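View pics/e_s.png

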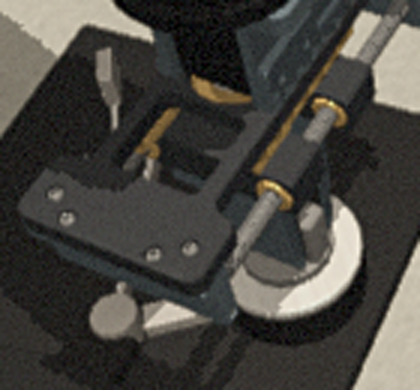

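>>> send_rows([
  {"tx": 0, "ty": 0, "tz": 0, "ax": 0, "ay": 0, "az": 5},
  {"tx": 0, "ty": 0, "tz": 0, "ax": 0, "ay": 0, "az": 10},
  {"tx": 0, "ty": 0, "tz": 0, "ax": 0, "ay": 0, "az": 15},
  {"tx": 0, "ty": 0, "tz": 0, "ax": 0, "ay": 0, "az": 20},
  {"tx": 0, "ty": 0, "tz": 0, "ax": 0, "ay": 0, "az": 25},
  {"tx": 0, "ty": 0, "tz": 0, "ax": 0, "ay": 0, "az": 30},
  {"tx": 0, "ty": 0, "tz": 0, "ax": 0, "ay": 0, "az": 35},
  {"tx": 0, "ty": 0, "tz": 0, "ax": 0, "ay": 0, "az": 35},
])

```text
t: 7.35
tool_pos: [0.5019, -0.0048, 0.0546]
orientation: [0.0, 0.977, -0.214, -0.0]
wrist_force: [-0.3, -6.5, 0.4]
width: 0.0139
```

```bash
python3 look.py f
```

```text
markpred scene [np.float64(144.27431959705476), np.float64(229.20649000217168)] side [np.float64(242.85172612138348), np.float64(300.8299580905987)]
[('scene', 'leaf', 0.54, array([ 0.379, -0.004,  0.03 ])), ('side', 'leaf', 0.71, array([ 0.398, -0.024,  0.024])), ('side', 'mark', 0.7, array([0.341, 0.03 , 0.026]))]
t 7.65 pos [ 0.5019 -0.0048  0.0546] shift [ 0.0002 -0.0005 -0.0009] turn [ 2.000e-02  1.000e-02 -7.492e+01] joints [-0.06  0.34  2.18 -0.    0.62  1.95] F [-0.3 -6.7 -0.5] M [-1.34  0.32 -0.04] w 0.014288173084700513
```

View pics/f_d.png

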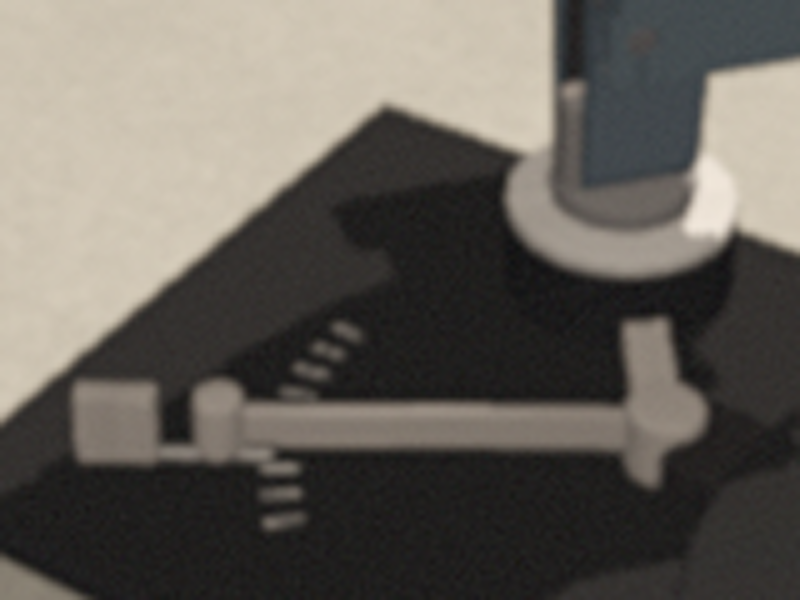

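>>> send_rows([
  {"tx": 0, "ty": 0, "tz": 0, "ax": 0, "ay": 0, "az": 0},
  {"tx": 0, "ty": 0, "tz": 0, "ax": 0, "ay": 0, "az": 0},
  {"tx": 0, "ty": 0, "tz": 0, "ax": 0, "ay": 0, "az": 0},
  {"tx": 0, "ty": 0, "tz": 0, "ax": 0, "ay": 0, "az": 0},
  {"tx": 0, "ty": 0, "tz": 0, "ax": 0, "ay": 0, "az": 0},
], fingers=0.05)

```text
t: 8.28
tool_pos: [0.502, -0.0045, 0.0546]
orientation: [-0.0, 0.977, -0.214, -0.0]
wrist_force: [0.6, -0.5, 0.0]
width: 0.0498
```

>>> send_rows([
  {"tx": 0, "ty": 0, "tz": -0.02, "ax": 0, "ay": 0, "az": 0},
  {"tx": 0, "ty": 0, "tz": -0.05, "ax": 0, "ay": 0, "az": 0},
  {"tx": 0, "ty": 0, "tz": -0.1, "ax": 0, "ay": 0, "az": 0},
  {"tx": 0, "ty": 0, "tz": -0.15, "ax": 0, "ay": 0, "az": 0},
  {"tx": 0, "ty": 0, "tz": -0.15, "ax": 0, "ay": 0, "az": 0},
  {"tx": 0, "ty": 0, "tz": -0.15, "ax": 0, "ay": 0, "az": 0},
])

```text
t: 9.02
tool_pos: [0.5016, -0.0045, 0.2041]
orientation: [0.0, 0.977, -0.214, -0.0]
wrist_force: [-0.0, 0.1, -0.4]
width: 0.0499
```

```bash
python3 look.py g
```

```text
markpred scene [np.float64(144.27431959705476), np.float64(229.20649000217168)] side [np.float64(242.85172612138348), np.float64(300.8299580905987)]
[('scene', 'leaf', 0.65, array([ 0.393, -0.014,  0.03 ])), ('scene', 'mark', 0.47, array([0.348, 0.03 , 0.033])), ('side', 'leaf', 0.65, array([ 0.399, -0.028,  0.022])), ('side', 'mark', 0.68, array([ 0.494, -0.014,  0.064]))]
t 9.325 pos [ 0.5015 -0.0045  0.2037] shift [ 0.0009 -0.0005  0.1482] turn [-3.000e-02  1.000e-01 -7.497e+01] joints [-0.06  0.08  2.14 -0.    0.93  1.95] F [-0.4 -1.  -0. ] M [-0.01  0.18 -0.04] w 0.04967072161223263
```

View pics/g_d.png

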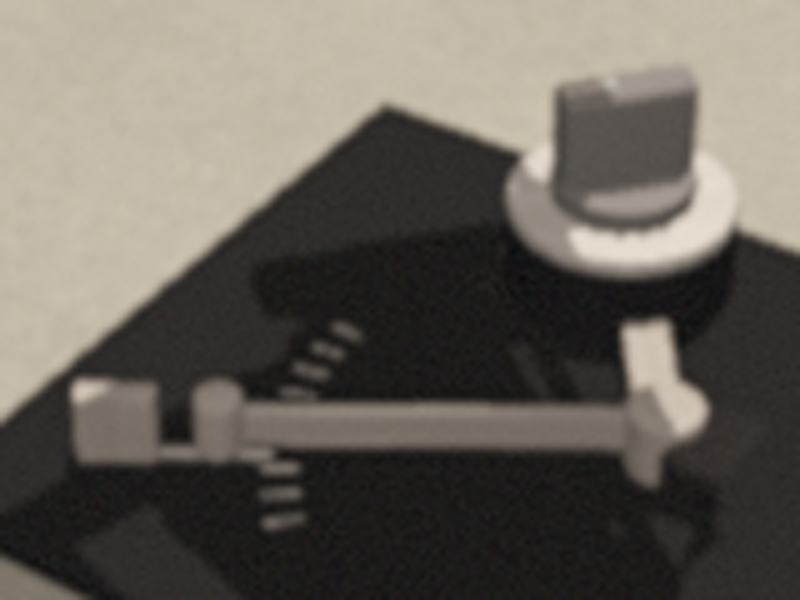

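View pics/g_s.png

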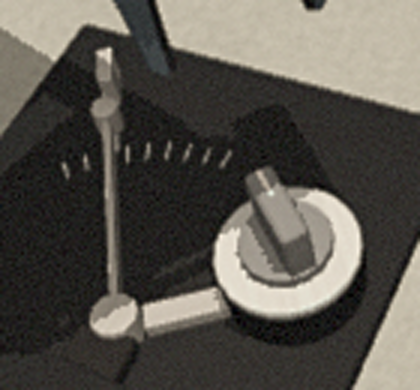

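```bash
python3 - <<'E'
from h import *
S=robot.read_camera("scene");D=robot.read_camera("side")
p,e=tri((S,110+105/3,195+105/3),(D,200+218/5,225+393/5));m=np.array([.4531+.12*np.cos(2.394),-.0703+.12*np.sin(2.394)])
print(p,e,m,np.linalg.norm(p[:2]-m));print(robot.finish_job())
E
```

```text
[0.36508191 0.0112379  0.03025748] [np.float64(0.001125528787448058), np.float64(0.0011255287874481048)] [0.36510068 0.01128504] 5.074586386177741e-05
the job is handed in; nothing more can be done
None
```

I gripped the tension knob by its bar, turned it about 75° (1.31 rad) clockwise in two steps, let go, and lifted the tool about 150 mm clear. I handed the job in at about 9.4 s of the 29 s allowed.

- **Alignment:** After release, both cameras show the leaf tip in line with the mark tab. Measured from the two views, the tip is under 1 mm from my estimate of the mark, before the roughly 2 mm calibration error. The limit is 12 mm. The leaf did not visibly spring back when I released the knob.
- **Contact:** The wrist force readings were near zero after release, and stayed below about 7 N during the turn. I did not approach the leaf below knob height, and passed the kitchen timer well above it.
- **Disagreement:** In the last side view the network's "mark" detection landed on the knob. I ignored it, because earlier detections and my own two-view measurement agreed on the tab. No other check failed.

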